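Put the instrument pots back in their row and shut the drawer to its catch

ROBOT

A 7-joint arm with a two-finger parallel gripper is mounted at the origin on the work surface. World frame = base frame: x ahead of the robot, y to its left, z up, the work surface at z = 0. Lengths are in m, angles in rad, forces in N, time in s.
With the tool pointing down it reaches from about 0.425 to 0.825 m from the base axis. Payload 3.6 kg.
Tool frame: the origin (TCP) lies where the fingers leave the gripper's body, on its centre line; the fingertips stand 73 mm ahead of it and the grasp point (between the pads) lies 54 mm ahead of it; x points along the fingers, y is the direction in which the jaws open and shut, and the axes are right-handed (so a half turn about x gives the same grasp; the last joint's range is limited). The gripper opens to 85 mm and grips with 20 to 120 N. Pads are 22 mm wide; open, the fingers measure 114 mm over their backs; the gripper's body (76 mm by 85 mm) begins 54 mm behind the grasp point. The pads swing forward as they close: fully open they stand 13 mm farther back than shut.
Start: joints at [-1.361, 0.615, -0.013, 1.423, 0.008, 1.103, -0.04], TCP at [0.152, 0.632, 0.304] pointing down, gripper open.
Joint ranges: [-3.12, 3.12], [-0.3, 2.06], [-1.34, 1.32], [0.26, 2.42], [-1.36, 4.5], [0.01, 1.98], [-2.84, 2.84]. Speed limits (rad/s): [2.79, 2.79, 3.14, 3.14, 3.14, 3.14, 3.14].

INTERFACE

Orientations are given as a unit quaternion [x, y, z, w].
In Python, from station import arm, snapshot, camera_info, ticket gives the robot as it stands. Calls block until the motion is done:
- arm.movep(position, orientation): joint-space move of the TCP to a pose.
- arm.line_to(position, velocity=0.15, ori=None): straight line of the TCP; ori=None keeps the orientation; velocity is the mean speed in m/s.
- arm.move_j(angles): joint-space move.
- arm.move_gripper(opening, effort=None): opening from 0.0 (shut) to 1.0 (fully open); effort is the grip in N (None keeps the last); returns when the fingers have stopped.
- arm.pause(seconds).
- arm.ik(position, orientation): joint angles nearest the present ones, or None.
- snapshot(name): name is "scene" or "top" or "wrist"; returns the picture (384x512x3 uint8, blue, green, red); there is no depth.
- camera_info(name): a dict with "fx", "fy", "cx", "cy" (pixels), "R" (3x3) and "t" (3): a world point X has camera coordinates R X + t; the wrist camera has in their place "T_tool_cam" (4x4, takes a point from camera to tool coordinates, whose origin is the TCP and whose axes are the tool frame's). Camera axes: x right, y down, z forward; pixel columns grow to the right and rows downward; lengths in m; the calibration is good to about 2 mm. A picture is of the moment at which its call begins: read the wrist's pose just before it. camera_info takes no time and is no camera call.
A pose or a line that the arm cannot do raises arm.MotionError and nothing moves.
- ticket.finish_job(): hands the job in, once; it reports no verdict.
Readings, each from a call of its own:
- arm.read_time(): time.
- arm.read_joint_positions(): joint angles.
- arm.read_dq(): joint speeds.
- arm.read_effort(): joint torques, N m.
- arm.read_tool_pos(): TCP position.
- arm.read_eef_rot(): TCP orientation.
- arm.read_ft_force(): force on the tool from outside, world axes, zero at the start.
- arm.read_wrist_torque(): the same for the moment, N m.
- arm.read_opening(): opening from 0.0 (shut) to 1.0 (fully open).
Only numpy, scipy, OpenCV 4.12 (cv2) and the standard library are available. Lean on these libraries where they do the work, as an engineer would, in place of code of your own. Each camera call takes 0.05 s, during which the arm holds its last target. There are 200 camera calls.

TASK

Put the red-, yellow- and green-lidded instrument pots back into the open drawer: set them down upright in the row between the blue-lidded and the white-lidded pot, in any order, side by side on the drawer floor between the two low rails. Then push the drawer fully home, past its catch, so that it stays shut. Do not drop the pots or slam the drawer, and leave everything else on the counter as it is.

Things in the scene. Friction and masses are not known exactly. Their poses are not given: they have to be found in the camera images.
- unit: white steel bench-top drawer unit with one drawer: 270 mm deep (x, closed front included), 300 wide (y), 118 high; origin at the centre of its underside on the counter, x towards its back, its front looks to -x. Fixed; place and yaw (within 0.15 rad) differ each time. A fixed carton 100 x 200 x 40 mm lies on it, 25 to 125 mm behind the origin.
- drawer: the drawer; its origin is 2.5 mm in front (-x) of the unit's, along the unit's x, when fully home, and starts a further 130 to 180 mm out; axes as the unit's. It slides along their x. Friction 0.6 N. A spring roller catch resists from 11 mm short of home with up to about 6 N; at 3 to 4 mm it snaps over and pulls the drawer home and holds it. Let go between 11 and 5 mm, the drawer is pushed out again. 8 to 12 N on the front shuts it.
- drawer_front (a point): point on the outer face of the white drawer front, mid width, at its top edge, 104 mm above the counter; moves with the drawer; axes as the unit's. The front: 296 mm wide (y), 15 thick, 4 to 104 mm above the counter. Its aluminium grip lip, 200 wide, stands out 16 mm towards -x, 88 to 100 mm above the counter. Front or lip may be pushed, best at mid width.
- row (a point): mid row on the drawer floor 23 mm above the counter, 80.5 mm behind the front's outer face; moves with the drawer; axes as the unit's, row along y. Lane 56 mm wide (x) between rails 2 thick, 18 high; side walls at y = +-132 mm, 40 high. The front's inner face is 65.5 mm away (-x), 81 high over the floor. Behind, bare floor to 100 mm, then stock 35 high. Free length for the three: 154 to 168 mm.
- pot_red: closed instrument pot, an upright cylinder 46 mm across and 62 mm high, 100 to 190 g: steel body, red lid screwed on tight (the top 15 mm, same width). Origin at the centre of its underside, z up. One of the three to put away; starts on the tray (two of them) or on the draining mat (one), 3 mm above the counter; which is where differs.
- pot_yellow: closed instrument pot, an upright cylinder 46 mm across and 62 mm high, 100 to 190 g: steel body, yellow lid screwed on tight (the top 15 mm, same width). Origin at the centre of its underside, z up. One of the three to put away; starts on the tray (two of them) or on the draining mat (one), 3 mm above the counter; which is where differs.
- pot_green: closed instrument pot, an upright cylinder 46 mm across and 62 mm high, 100 to 190 g: steel body, green lid screwed on tight (the top 15 mm, same width). Origin at the centre of its underside, z up. One of the three to put away; starts on the tray (two of them) or on the draining mat (one), 3 mm above the counter; which is where differs.
- pot_blue: closed instrument pot, an upright cylinder 46 mm across and 62 mm high, 100 to 190 g: steel body, blue lid screwed on tight (the top 15 mm, same width). Origin at the centre of its underside, z up. It stands in the row already, at the +y end, its centre 100 to 107 mm from the row's middle; it stays there.
- pot_white: closed instrument pot, an upright cylinder 46 mm across and 62 mm high, 100 to 190 g: steel body, white lid screwed on tight (the top 15 mm, same width). Origin at the centre of its underside, z up. It stands in the row already, at the -y end, its centre 100 to 107 mm from the row's middle; it stays there.
- tray: aluminium tray, 250 x 160 mm, rim 14 mm high, floor 3 mm thick, left of the drawer, fixed; origin at the centre of its underside; place and yaw differ. A grey pouch sealer, 125 mm high, stands fixed at the back of the counter behind it, at least 90 mm beyond its far end.
- mat: black ribbed draining mat, 320 x 170 x 3 mm, right of the drawer, fixed; origin at the centre of its underside; place and yaw differ. A white ultrasonic cleaner, 187 mm high, stands fixed at the back of the counter, beyond its far end.
- dropper: amber bottle with a black cap, 36 mm across, 78 mm high, on the tray, loose; origin at the centre of its underside. Leave it alone.
- nippers: steel nippers lying flat on the tray, 87 x 28 x 9 mm, long along their x, loose; origin underneath their pivot. Leave them alone.
- disinfectant: tall white bottle, 66 mm across, 190 mm high, on the mat, loose; origin at the centre of its underside. Leave it alone.
- beaker: steel beaker with a side handle, 64 mm across, 75 mm high, handle sticking out 37 mm from the wall on its own +y side, on the mat, loose; origin at the centre of its underside. Leave it alone.
- brush: wooden scrubbing brush lying on the mat, bristles down, 200 mm long along its x (head on the +x half, 45 mm wide; handle 20 mm wide), 34 mm high, loose; origin underneath its middle. Leave it alone.
- case: blue instrument case, 240 x 130 mm, 35 mm high, at the counter's left edge beyond the tray, fixed; origin at the centre of its underside; its open lid leans back on the far (+y) side, up to 160 mm high.
Things that resemble listed ones, but are neither listed nor needed, are in the scene too. Leave any purple look-alike of the pot_yellow alone.

How it is judged:
By the outcome, as a careful person would: the job done as asked, in the order asked, and still so for the second after the job is handed in, with the robot touching nothing.
It also fails if it takes over 67 s, if anything falls off the work surface, if the arm or the gripper's body presses on something with over 40 N, if the wrist force passes 120 N, or if a joint passes its speed limit or range.

## Working session

There is one attempt and no reset: what is moved stays moved. The work goes in short steps, each a Python script; the robot and the scene stay as the last script left them, time stands still between calls to the robot, and variables do not carry over. Pictures are saved under pics/ and viewed, about 8 in all and at most 12, crops included, and the job is handed in when it is done.

```bash
ls; mkdir -p pics
python3 - <<'E'
from station import arm,snapshot,camera_info
import cv2,numpy as np
for n in ("scene","top"):
    im=snapshot(n); cv2.imwrite(f"pics/{n}0.png",im)
    c=camera_info(n); print(n,{k:np.round(v,4).tolist() for k,v in c.items()})
print(camera_info("wrist")); print(arm.read_time(),arm.read_eef_rot())
a=cv2.imread("pics/top0.png");cv2.imwrite("pics/top0b.png",cv2.resize(a,(800,600),interpolation=cv2.INTER_CUBIC))
E
```

```text
pics
scene {'fx': 435.193, 'fy': 435.193, 'cx': 252.414, 'cy': 187.2858, 'R': [[-0.763, 0.646, 0.0199], [0.3428, 0.4307, -0.8349], [-0.5479, -0.6302, -0.5501]], 't': [0.4352, -0.1356, 1.8464]}
top {'fx': 441.9782, 'fy': 441.9782, 'cx': 252.7803, 'cy': 194.3011, 'R': [[0.0028, -1.0, -0.0011], [-0.9944, -0.0027, -0.1059], [0.1059, 0.0013, -0.9944]], 't': [0.009, 0.589, 1.4245]}
{'fx': 329.5220238600587, 'fy': 329.5220238600587, 'cx': 260.2824865854642, 'cy': 190.74664116514109, 'T_tool_cam': array([[-2.92575890e-04, -2.93491246e-01,  9.55961716e-01,
        -6.98706332e-02],
       [ 9.99999165e-01,  1.11778444e-03,  6.49226409e-04,
        -1.17495709e-03],
       [-1.25910139e-03,  9.55961108e-01,  2.93490674e-01,
        -7.55768201e-02],
       [ 0.00000000e+00,  0.00000000e+00,  0.00000000e+00,
         1.00000000e+00]])}
0.1 [ 0.08230601  0.70229419 -0.08397916  0.70210832]
```

View pics/top0b.png

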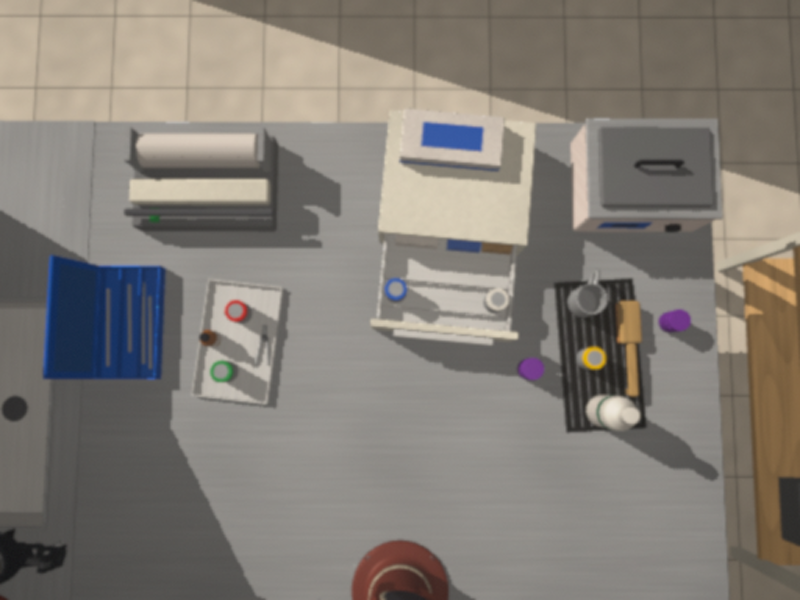

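View pics/scene0.png

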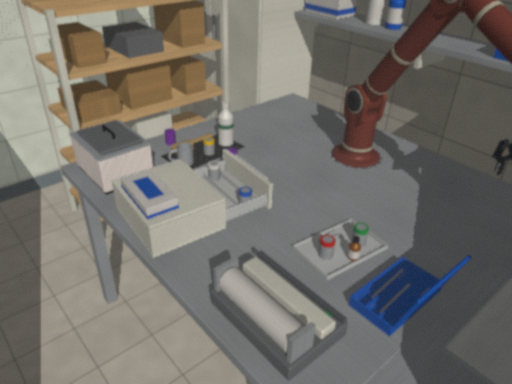

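The top view shows these lids (800x600 px): red (236,311), green (222,371), yellow (594,358), blue (396,289) and white (497,299). The yellow look-alikes are the purple ones at (531,368) and (675,320), to leave alone. The drawer front's top edge runs from (372,322) to (517,336). The close crop comes next.

Run:
```python
import cv2,numpy as np
a=cv2.imread("pics/top0.png")
# crops in native px, x6 / x4
def crop(x,y,w,h,s): 
    return cv2.resize(a[y:y+h,x:x+w],None,fx=s,fy=s,interpolation=cv2.INTER_CUBIC)
d=crop(232,145,104,80,5)   # drawer 520x400
t=crop(125,180,56,80,5)   # tray 280x400
m=crop(350,175,75,105,5)[:, :]  # mat 375x525
out=np.zeros((600,800,3),np.uint8)
out[:400,:520]=d; out[:400,520:800]=t
cv2.imwrite("pics/crop1.png",out)
cv2.imwrite("pics/crop2.png",m)
```

```text
(no output)
```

View pics/crop1.png

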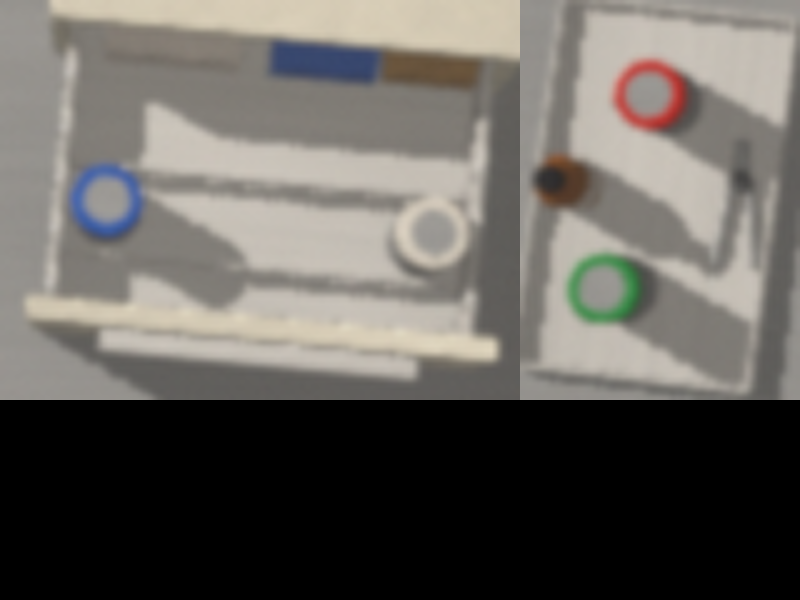

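View pics/crop2.png

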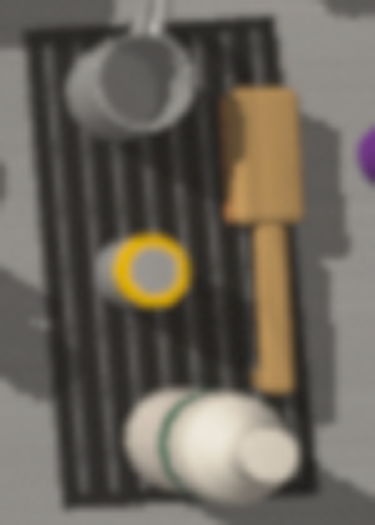

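The crops confirm red at crop (651,95), green (604,289), yellow (152,270), blue (106,201) and white (434,232). The drawer front's outer top edge runs from (28,316) to (497,360). The dropper, beaker, brush and disinfectant stay clear of the grasps.

```bash
cat > h.py <<'E'
import numpy as np,cv2
from scipy.spatial.transform import Rotation as Rn
from station import arm,snapshot,camera_info
def ray(name,uv,z,pose=None):
    c=camera_info(name); d=np.array([(uv[0]-c["cx"])/c["fx"],(uv[1]-c["cy"])/c["fy"],1])
    if name=="wrist":
        p,q=pose; Rt=Rn.from_quat(q).as_matrix(); T=c["T_tool_cam"]
        o=Rt@T[:3,3]+p; d=Rt@T[:3,:3]@d
    else: o=-c["R"].T@c["t"]; d=c["R"].T@d
    return o+d*(z-o[2])/d[2]
def ori(ty,flip=1):
    "tool down, tool y (jaws) along world angle ty"
    x=np.array([0,0,-1.]); y=np.array([np.cos(ty),np.sin(ty),0])*flip
    return Rn.from_matrix(np.c_[x,y,np.cross(x,y)]).as_quat()
E
python3 - <<'E'
from h import *
P=lambda u,v,x0,y0:((u+.5)/5-.5+x0,(v+.5)/5-.5+y0)
red=ray("top",P(131,95,125,180),.065);gr=ray("top",P(84,289,125,180),.065)
ye=ray("top",P(152,270,350,175),.065)
D=lambda u,v:P(u,v,232,145)
bl=ray("top",D(106,201),.085);wh=ray("top",D(434,232),.085)
fl=ray("top",D(28,316),.104);fr=ray("top",D(497,360),.104)
dr=ray("top",P(35,180,125,180),.078)
for n in "red gr ye bl wh fl fr dr".split(): print(n,np.round(globals()[n],4))
print("bl-wh",np.linalg.norm(bl-wh),"front w",np.linalg.norm(fl-fr))
for a,b in((bl,wh),(fl,fr)):
    e=a-b; print("yaw",np.arctan2(-e[0],e[1]))
M=Rn.from_quat(arm.read_eef_rot()).as_matrix();print(M.round(2))
m=(fl+fr)/2; e=(bl-wh)/np.linalg.norm(bl-wh); n=np.array([e[1],-e[0],0]);print("row from front",(((bl+wh)/2-m)@n), "row mid offs",((bl+wh)/2-m)@e)
E
```

```text
red [0.5706 0.3383 0.065 ]
gr [0.4464 0.3649 0.065 ]
ye [ 0.4764 -0.3955  0.065 ]
bl [0.6136 0.0106 0.085 ]
wh [ 0.5943 -0.1977  0.085 ]
fl [0.5387 0.059  0.104 ]
fr [ 0.5121 -0.233   0.104 ]
dr [0.515  0.3948 0.078 ]
bl-wh 0.20912606922945 front w 0.293208160216009
yaw -0.09228214384650293
yaw -0.09097846410310191
[[-0.    0.23  0.97]
 [-0.    0.97 -0.23]
 [-1.   -0.    0.  ]]
row from front 0.07880977543031245 row mid offs 0.00073160308492479
```

Measurements agree: yaw is −0.092 from both sources, the row is 78.8 mm from the front (should be 80.5), and blue to white is 209 mm. Next I check IK for all poses.

Run:
```python
from h import *
yaw=-.092
poses={"red45":((.5706,.3383),.785),"red60":((.5706,.3383),1.05),"gr113":((.4464,.3649),1.97),"gr130":((.4464,.3649),2.27),"ye90":((.4764,-.3955),1.57),"ye110":((.4764,-.3955),1.92),
"row":((.604,-.0935),yaw),"row+":((.6088,-.0415),yaw),"row-":((.599,-.1455),yaw),"traylook":((.48,.34),1.57+.6),"rowlook":((.5,-.0835),1.57+yaw)}
for n,(p,t) in poses.items():
    for f in(1,-1):
        r=[]
        for z in (.10,.119,.27,.32):
            j=arm.ik([*p,z],ori(t,f)); r.append(None if j is None else (np.round(j,2).tolist() if z==.119 else "ok"))
        print(n,f,r)
```

```text
red45 1 ['ok', [-0.62, 0.84, 0.09, 1.55, -0.09, 0.75, 0.29], 'ok', 'ok']
red45 -1 ['ok', [-0.22, 0.93, -0.66, 1.54, 0.67, 0.91, 2.82], 'ok', 'ok']
red60 1 ['ok', [-0.59, 0.84, 0.03, 1.55, -0.04, 0.75, 0.51], 'ok', 'ok']
red60 -1 ['ok', [-1.1, 1.13, 1.13, 1.57, -1.09, 1.17, -1.81], 'ok', 'ok']
gr113 1 ['ok', [-0.63, 0.74, -0.15, 1.81, 0.18, 0.6, 1.08], 'ok', 'ok']
gr113 -1 ['ok', [-1.02, 0.79, 0.5, 1.83, -0.58, 0.67, -1.36], 'ok', 'ok']
gr130 1 ['ok', [-0.59, 0.75, -0.21, 1.81, 0.25, 0.61, 1.31], 'ok', 'ok']
gr130 -1 ['ok', [-0.99, 0.78, 0.43, 1.83, -0.51, 0.65, -1.12], 'ok', 'ok']
ye90 1 ['ok', [0.63, 0.79, 0.05, 1.69, -0.06, 0.67, 2.28], 'ok', 'ok']
ye90 -1 ['ok', [0.2, 0.95, 0.85, 1.71, -0.88, 0.91, -0.15], 'ok', 'ok']
ye110 1 ['ok', [0.69, 0.79, -0.06, 1.69, 0.07, 0.67, 2.52], 'ok', 'ok']
ye110 -1 ['ok', [0.21, 0.94, 0.82, 1.71, -0.86, 0.9, 0.18], 'ok', 'ok']
row 1 ['ok', [-0.06, 0.8, 0.3, 1.72, -0.34, 0.68, 0.33], 'ok', 'ok']
row -1 ['ok', [0.37, 0.81, -0.42, 1.71, 0.47, 0.72, 2.76], 'ok', 'ok']
row+ 1 ['ok', [-0.15, 0.8, 0.3, 1.72, -0.35, 0.68, 0.25], 'ok', 'ok']
row+ -1 ['ok', [0.28, 0.81, -0.42, 1.71, 0.46, 0.72, 2.67], 'ok', 'ok']
row- 1 ['ok', [0.01, 0.8, 0.32, 1.71, -0.36, 0.69, 0.43], 'ok', 'ok']
row- -1 ['ok', [0.46, 0.82, -0.43, 1.69, 0.47, 0.74, 2.84], 'ok', 'ok']
traylook 1 ['ok', [-0.54, 0.76, -0.19, 1.78, 0.22, 0.63, 1.31], 'ok', 'ok']
traylook -1 ['ok', [-0.93, 0.8, 0.46, 1.79, -0.54, 0.68, -1.14], 'ok', 'ok']
rowlook 1 ['ok', [0.14, 0.67, -0.03, 2.01, 0.04, 0.46, 1.56], 'ok', 'ok']
rowlook -1 ['ok', [-0.1, 0.7, 0.34, 2.02, -0.46, 0.5, -1.08], 'ok', 'ok']
```

```bash
cat >> h.py <<'E'
def look(fn):
    pose=(np.array(arm.read_tool_pos()),arm.read_eef_rot()); im=snapshot("wrist"); cv2.imwrite(fn,im)
    np.savez(fn+".npz",p=pose[0],q=pose[1])
def wpt(fn,uv,z):
    d=np.load(fn+".npz"); return ray("wrist",uv,z,(d["p"],d["q"]))
E
python3 - <<'E'
from h import *
t=arm.read_time()
arm.movep([.495,.35,.29],ori(1.97)); arm.pause(.2)
look("pics/w1.png"); print(t,arm.read_time(),arm.read_tool_pos())
E
```

```text
0.1 1.9833 [0.49442238 0.3508373  0.28999208]
```

View pics/w1.png

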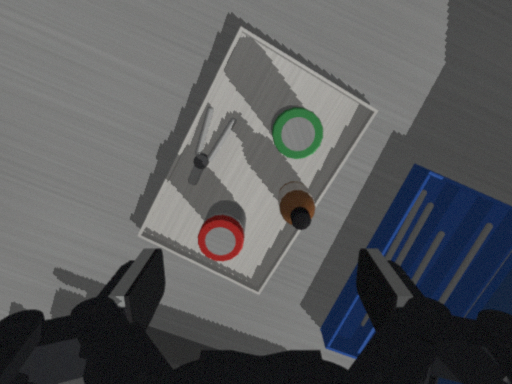

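The wrist view shows the green lid top at (298,133), the red at (220,240) and the dropper cap at (301,218).

Run:
```python
from h import *
f="pics/w1.png"
for n,uv,z in(("gr",(298,133),.065),("red",(220,240),.065),("drop",(301,218),.078)): print(n,wpt(f,uv,z).round(4))
im=cv2.imread(f);hsv=cv2.cvtColor(im,cv2.COLOR_BGR2HSV)
for n,m in(("gr",cv2.inRange(hsv,(45,120,50),(80,255,255))),("red",cv2.inRange(hsv,(0,150,80),(6,255,255))|cv2.inRange(hsv,(174,150,80),(180,255,255)))):
    c=max(cv2.findContours(m,0,2)[0],key=cv2.contourArea); e=cv2.fitEllipse(cv2.convexHull(c)); print(n,e,wpt(f,e[0],.06).round(4))
```

```text
gr [0.4452 0.3663 0.065 ]
red [0.5697 0.3399 0.065 ]
drop [0.5134 0.3996 0.078 ]
gr ((296.79693603515625, 132.5449676513672), (49.11919403076172, 49.826744079589844), 20.32057762145996) [0.4456 0.3659 0.06  ]
red ((220.6253662109375, 238.3118896484375), (43.50218200683594, 45.39275360107422), 64.46839904785156) [0.5701 0.3402 0.06  ]
```

```bash
cat >> h.py <<'E'
YAW=-.092
def pick(p,o,op=1.0,zh=.2):
    arm.move_gripper(op,40)
    arm.movep([*p,zh],o); arm.line_to([*p,.099],.12)
    arm.move_gripper(0.0,40); print("grip",arm.read_opening(),arm.read_time())
    arm.line_to([*p,.24],.2)
def place(p,zl=.30,op=.85):
    o=ori(YAW); arm.movep([*p,.24],o); print("held",arm.read_opening(),arm.read_ft_force())
    arm.line_to([*p,.128],.15); arm.line_to([*p,.1195],.03)
    print("F",np.round(arm.read_ft_force(),2),arm.read_tool_pos())
    arm.move_gripper(op); arm.line_to([*p,.24],.2); print("t",arm.read_time())
E
python3 - <<'E'
from h import *
pick((.4456,.3658),ori(1.97)); place((.6048,-.0937))
arm.movep([.53,-.087,.30],ori(1.57+YAW)); arm.pause(.2); look("pics/w2.png"); print(arm.read_time())
im=cv2.imread("pics/w2.png"); cv2.imwrite("pics/w2b.png",cv2.resize(im,(800,600),interpolation=cv2.INTER_CUBIC))
E
```

```text
grip 0.5289801697112405 4.1417
held 0.5256399431066463 [-0.59318069  0.54743259 -1.39080951]
F [0.03 0.77 0.65] [ 0.60514272 -0.09369748  0.11981331]
t 9.2417
10.6667
```

View pics/w2b.png

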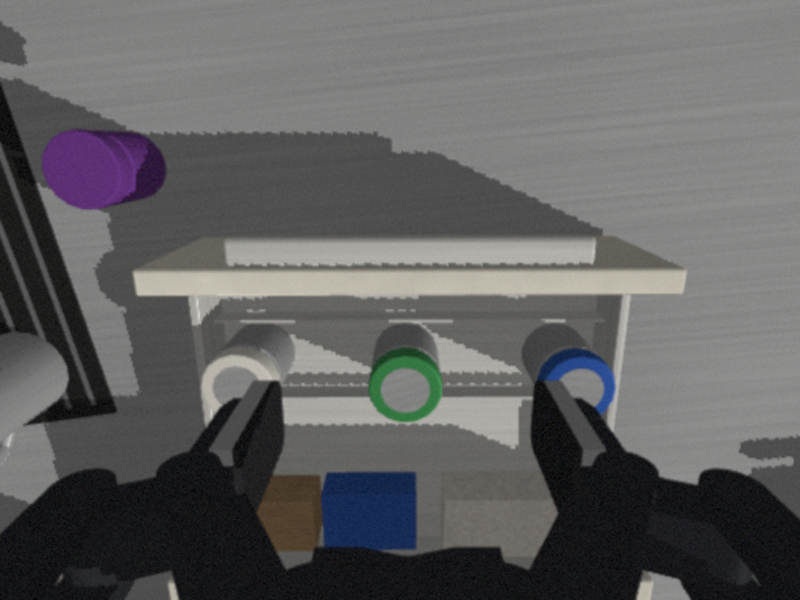

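The green pot stands upright in the lane. In the 800x600 picture, lid tops are white (241,386), green (405.5,386) and blue (577,386), and the front's top outer edge spans (135,271) to (685,269).

Run:
```python
from h import *
f="pics/w2.png"; s=1.5625
w,g,b=[wpt(f,((u+.5)/s-.5,(v+.5)/s-.5),.085) for u,v in((241,386),(405.5,386),(577,386))]
l,r=[wpt(f,((u+.5)/s-.5,(v+.5)/s-.5),.104) for u,v in((685,269),(135,271))]
print(w,g,b); e=(b-w)/np.linalg.norm(b-w); print(np.linalg.norm(b-w),np.linalg.norm(g-w),np.linalg.norm(b-g),np.arctan2(-e[0],e[1]))
d=l-r;print("front",np.linalg.norm(d),np.arctan2(-d[0],d[1]),(l+r)/2, ((b+w)/2-(l+r)/2)@[e[1],-e[0],0])
```

```text
[ 0.58774717 -0.19469669  0.085     ] [ 0.59694223 -0.09485745  0.085     ] [0.60652953 0.00924067 0.085     ]
0.2048004417996447 0.10026176730804087 0.10453867449160385 -0.09183958026824518
front 0.2916240481985431 -0.088064098277678 [ 0.52007822 -0.08534753  0.104     ] 0.07741224335311445
```

Run:
```python
from h import *
pick((.5708,.339),ori(.785)); place((.6097,-.0425))
arm.movep([.53,-.087,.30],ori(1.57+YAW)); arm.pause(.2); look("pics/w3.png")
arm.movep([.4764,-.3955,.30],ori(1.57,-1)); arm.pause(.2); look("pics/w4.png"); print(arm.read_time(),arm.read_joint_positions())
a,b=cv2.imread("pics/w3.png"),cv2.imread("pics/w4.png")
cv2.imwrite("pics/m34.png",np.hstack([cv2.resize(a[90:290,80:430],None,fx=1.14,fy=1.14),np.zeros((228,1,3),np.uint8)]))
c=cv2.resize(b,(400,300)); o=np.zeros((528,400,3),np.uint8); m=cv2.imread("pics/m34.png"); o[:228,:min(400,m.shape[1])]=m[:,:400]; o[228:]=c; cv2.imwrite("pics/m34.png",cv2.resize(o,None,fx=1.13,fy=1.13))
```

```text
grip 0.5306735777030461 14.0167
held 0.5251298763641632 [-0.98671286  0.27511082 -1.18166132]
F [0.09 0.06 0.91] [ 0.61025204 -0.04255647  0.11989201]
t 18.7667
22.2917 [ 0.24927399  0.65808435  0.7226173   1.53920591 -0.4658182   1.1226162
 -0.49791817]
```

View pics/m34.png

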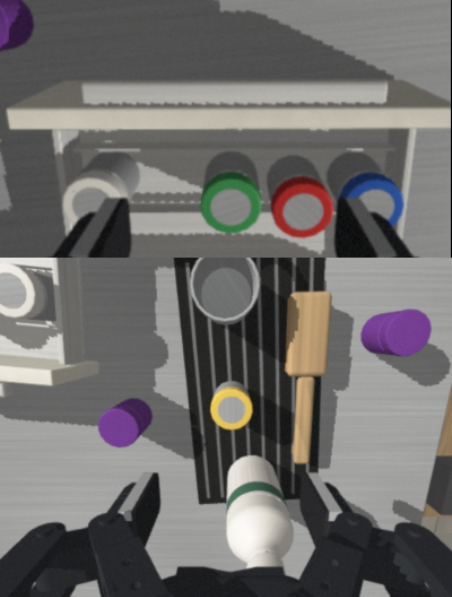

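Green and red stand upright with gaps on both sides. The yellow lid is at about native (263,170) in the lower picture, with the bottle well behind it.

Run:
```python
from h import *
f="pics/w4.png"; im=cv2.imread(f);hsv=cv2.cvtColor(im,cv2.COLOR_BGR2HSV)
m=cv2.inRange(hsv,(18,120,100),(32,255,255)); m[:, 320:]=0; m[300:]=0
c=max(cv2.findContours(m,0,2)[0],key=cv2.contourArea); e=cv2.fitEllipse(cv2.convexHull(c)); print(e,wpt(f,e[0],.063))
s=1.28/1.13
print("bottle base left/right/near-edge",wpt(f,(229*s,(500/1.13-228)*1.28),.05),wpt(f,(252*s,(458/1.13-228)*1.28),.19))
f="pics/w3.png";k=1.13*1.14
q=[wpt(f,(80+u/k,90+v/k),.085) for u,v in((94,203),(230,203),(302,207),(373,203))]
print(np.round(q,4)); print([np.linalg.norm(q[i]-q[i+1]) for i in range(3)])
```

```text
((261.64202880859375, 170.77000427246094), (48.11259460449219, 48.32714080810547), 49.88222122192383) [ 0.47654613 -0.39728961  0.063     ]
bottle base left/right/near-edge [ 0.35625043 -0.39518695  0.05      ] [ 0.4729925  -0.41091868  0.19      ]
[[ 0.5903 -0.1939  0.085 ]
 [ 0.5995 -0.0937  0.085 ]
 [ 0.6076 -0.0409  0.085 ]
 [ 0.6091  0.0116  0.085 ]]
[np.float64(0.10055047983415616), np.float64(0.05348922530932614), np.float64(0.052438605350522936)]
```

Run:
```python
from h import *
pick((.4765,-.3966),ori(1.57,-1),.85); place((.6001,-.1460))
arm.movep([.50,-.085,.27],ori(1.57+YAW)); arm.pause(.2); look("pics/w5.png"); print(arm.read_time())
a=cv2.imread("pics/w5.png"); cv2.imwrite("pics/w5b.png",cv2.resize(a,(800,600),interpolation=cv2.INTER_CUBIC))
```

```text
grip 0.5308342424460967 24.3417
held 0.5294604760736114 [-0.76851352  0.01573975 -1.77126341]
F [0.35 0.84 0.94] [ 0.60061482 -0.14610153  0.12001261]
t 28.75
30.1167
```

View pics/w5b.png

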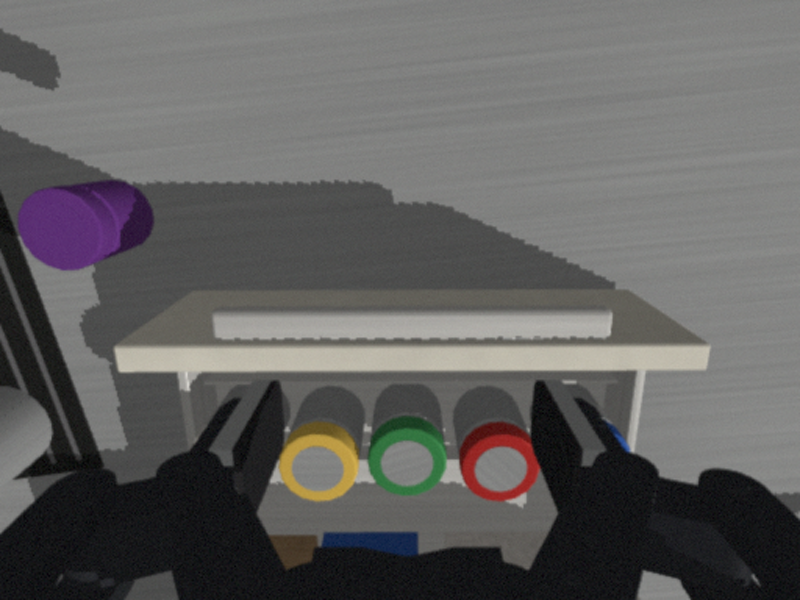

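Yellow (319,462), green (407,456) and red (499,462) stand upright with gaps. Red and yellow sit about 3 mm further back than green. I'll look from behind to confirm they are inside the lane, and estimate the drawer's travel.

Run:
```python
from h import *
D=lambda u,v:((u+.5)/5-.5+232,(v+.5)/5-.5+145)
n=np.array([np.cos(YAW),np.sin(YAW),0]); m=np.array([.5254,-.087,0])
print("travel",[(ray("top",D(*p),.118)-m)@n-.015 for p in((60,20),(280,37),(500,54))])
arm.movep([.645,-.097,.26],ori(1.57+YAW,-1)); arm.pause(.2); look("pics/w6.png"); print(arm.read_time())
a=cv2.imread("pics/w6.png"); cv2.imwrite("pics/w6b.png",cv2.resize(a,(800,600),interpolation=cv2.INTER_CUBIC))
```

```text
travel [np.float64(0.17065030420734906), np.float64(0.17288845654003226), np.float64(0.17512243144854328)]
32.6
```

View pics/w6b.png

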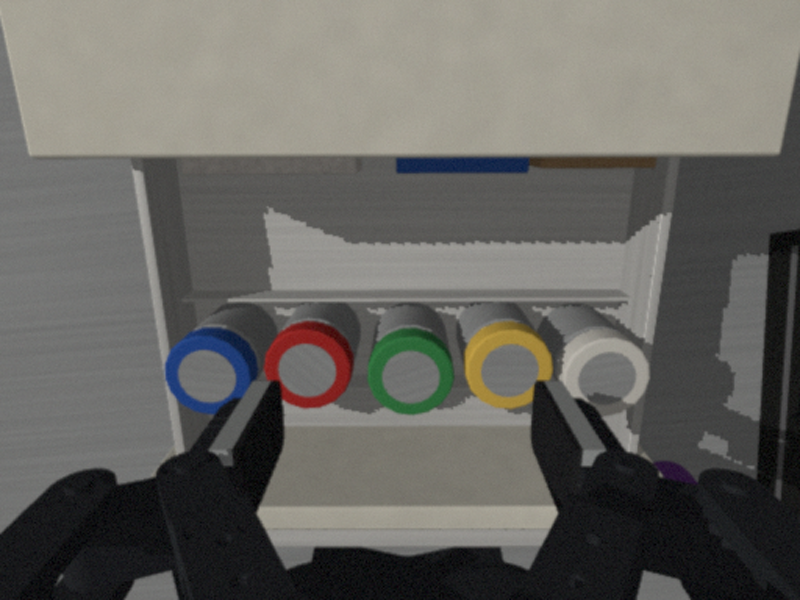

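All five pots stand in line on the floor, in front of the rear rail, with clear gaps (lids at row ~365). Travel is about 173 mm. Now I push at mid width on the lip with closed fingers, gently, watching force.

Run:
```python
from h import *
n=np.array([np.cos(YAW),np.sin(YAW),0]); m=np.array([.5254,-.087,0])
at=lambda s,z:list(m+n*s+[0,0,z]); o=ori(1.57+YAW)
arm.movep(at(-.085,.25),o); arm.move_gripper(0.0,40)
arm.line_to(at(-.085,.148),.15); f0=np.array(arm.read_ft_force())
F=lambda:round(float((np.array(arm.read_ft_force())-f0)@n),2)
arm.line_to(at(-.03,.148),.06); print("contact?",F(),arm.read_time())
arm.line_to(at(.12,.148),.075); print(F(),arm.read_time())
s=.12
while s<.165:
    s+=.0025; arm.line_to(at(s,.148),.02); f=F(); a=(np.array(arm.read_tool_pos())-m)@n
    print(round(s,4),round(a,4),f)
    if f<-20: break
print(arm.read_time())
```

```text
contact? -0.58 36.8583
-0.47 39.0083
0.1225 0.1227 -0.2
0.125 0.1253 -0.46
0.1275 0.1278 -0.64
0.13 0.1303 -0.2
0.1325 0.1327 -0.4
0.135 0.1353 -1.33
0.1375 0.1366 -5.13
0.14 0.1398 -3.39
0.1425 0.1437 0.43
0.145 0.1454 -0.1
0.1475 0.1465 -5.0
0.15 0.1469 -9.61
0.1525 0.1473 -16.08
0.155 0.1477 -20.15
42.8583
```

The catch resisted with about 5 N, snapped over, and the drawer then met a hard stop. I'll back off and verify.

Run:
```python
from h import *
n=np.array([np.cos(YAW),np.sin(YAW),0]); m=np.array([.5254,-.087,0])
at=lambda s,z:list(m+n*s+[0,0,z])
arm.line_to(at(.10,.148),.08); arm.line_to(at(.07,.30),.2); arm.movep([.45,.2,.32],ori(1.57+.4)); arm.pause(.5)
t=snapshot("top"); print(arm.read_time())
c=cv2.resize(t[130:290,110:440],(800,388),interpolation=cv2.INTER_CUBIC); cv2.imwrite("pics/end.png",c)
```

```text
46.4083
```

View pics/end.png

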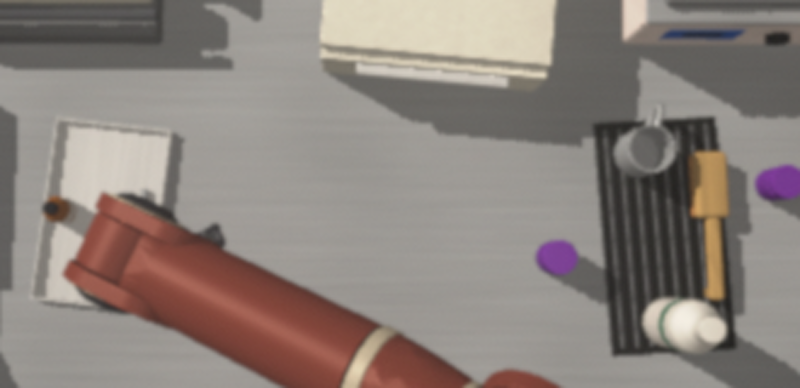

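The picture shows the drawer shut flush, with its front at (435,65) and only the lip standing out. Mat objects, the purple pots and the dropper at (57,208) are where they were.

```bash
python3 -c "
from station import ticket
print(ticket.finish_job())"
```

```text
the job is handed in; nothing more can be done
None
```

The green, red and yellow pots are back in the drawer, and the drawer is shut past its catch. I handed the job in at about 46 s of the 67 s allowed.

- **Pots:** From the blue end the row reads red, green, yellow, then white. The last look before closing showed all five upright on the floor between the rails with gaps between them. Red and yellow stand about 3 mm further back than green.
- **Drawer:** The catch resisted with about 5 N, then let go, and the drawer met a firm stop, where I pressed to about 20 N. The final overhead picture, taken a few seconds after I backed off, shows it still flush.
- **Everything else:** The mat objects, purple pots and dropper look untouched in that picture. The arm covered the nippers there. They were not rechecked after the first pick, and nothing was done to them.
- **Disagreement:** The wrist camera put the row about 7 mm nearer the robot than the top camera did. I used the top camera with the gripper's own position for that direction, and the placed pots confirmed it.

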